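# Seat a filter glass in its cell and screw the retaining ring down

## Task

Lay the round amber filter in the bore of the filter cell, flat on its seat. Then set the brass hexagonal ring over it on the cell's neck, flange up and its black dots over the cell's white dots, and screw it clockwise only until it is snug, so that the filter stays clamped after you let go. Do not slam the ring down on the glass or over-tighten it, and leave the other things on the bench alone.

Things in the scene. Friction and masses are not known exactly. Their poses are not given: they have to be found in the camera images.
- cell_mouth (a point): Centre of the open top of the filter cell's neck, z up. Cell fixed to the bench: dark base 80 mm wide, 8 high; grey pedestal 48 mm wide up to 38; aluminium neck 36 mm outside, up to 54 mm (this point). Bore 31 mm wide, chamfered mouth; flat sprung seat 6.7 to 9.3 mm down, set differently each time. x axis points to cell_lug.
- cell_lug (a point): Tip of one of three steel lugs on the neck, 120 deg apart: pins 4 mm thick, tips 23.5 mm from the axis, centres 4 mm below the mouth; one lies on the cell's +x axis. Below each is a white dot on the base. The seat's spring holds 5 N and yields 1 mm per 90 N.
- filter_center (a point): Centre (half-way up) of the loose filter: amber glass in a dark rim, a disc 28 mm wide and 12 mm high, 40 g, lower edge chamfered 1.5 mm, lying flat. Seated, its top is 2.7 to 5.3 mm above the cell's mouth. It may be held by its upper 5 mm, lowered into the bore until the fingertips are just above the neck, and dropped the last 2 to 3 mm; a light push helps if it hangs.
- ring_center (a point): Centre (half-way up) of the loose brass ring: hexagon 60 mm across flats, 18 mm high, 160 to 260 g, flange up, z up. Flats face 0, 60, 120.. deg from its x axis, which points to ring_dot. Flange 4 mm thick, hole 20 mm; three ramps inside at the lower edge reach in to 20.5 mm from the axis. It may be let go over the neck and taken again; held up by the hand, it does not lie on the filter.
- ring_dot (a point): One of three black dots on the flange, 120 deg apart, 24 mm from the axis, each over a gap between ramps. Dots over lugs (within 8 deg): the ring sinks until its flange lies on the filter, centre 1 mm (+-1.3) below the mouth; else it stops some 8 mm higher. From there it bites after 27 to 77 deg clockwise: torque grows to 0.1 to 0.2 Nm and it draws the tool down. Snug is a few deg on (1 to 4 N per deg); over 20 N is too tight.
- calculator: bystander, loose on the bench: dark pocket calculator, 118 x 62 x 17 mm; origin at the centre of its underside
- coverslip_box: bystander, loose on the bench: small blue box, 48 x 64 x 20 mm; origin at the centre of its underside
- cuvette_box: bystander, loose on the bench: white box with a green knob, 58 x 82 x 40 mm; origin at the centre of its underside
- forceps: bystander, loose on the bench: steel forceps, 18 x 129 x 8 mm; origin at the centre of its underside
- marker: bystander, loose on the bench: white felt marker with dark cap, 15 x 131 x 15 mm; origin at the centre of its underside
Not all that is in view belongs to the job. What is shaped like the part that bears ring_center but purple is not meant. Of the things that look like the part that bears cell_mouth, the smaller one is meant.

How it is judged (in metres and radians):
On the way, in this order (a step that is already met when the one before it is completed fails the run):
1. The filter lies flat on the seat in the cell's bore, let go, with the ring not yet on the cell (horizontal distance between filter_center and cell_mouth below 0.003 m and z of filter_center in the frame of cell_mouth below 0 m and angle between filter_center's own z axis and vertical below 0.08 rad and contact force between the fingers and filter below 0.1 N and horizontal distance between ring_center and cell_mouth above 0.04 m), for 0.2 s.
2. The ring is down over the neck, its flange close to the filter (horizontal distance between each of ring_center, filter_center and cell_mouth below 0.003 m and z of ring_center in the frame of cell_mouth below 0.002 m and angle between ring_center's own z axis and vertical below 0.06 rad and z of filter_center in the frame of cell_mouth below 0 m and angle between filter_center's own z axis and vertical below 0.08 rad), for 0.1 s.
At the end, for the whole second after the job is handed in: The filter lies flat in the bore (within 3 mm of the axis, tilted less than 0.08 rad), the ring is level and down on the neck (within 3 mm of the axis, tilted less than 0.06 rad), and with nothing touching it the ring clamps the filter with more than 5 N (all of step 2 and contact force between ring and filter above 5 N).
It fails at once if The screwed ring is over-tightened: it clamps the filter with more than 20 N, drawn down by the lugs (contact force between ring and filter above 20 N and contact force between ring and cell above 12 N).
It fails at once if The ring is slammed or pressed on the filter with more than 60 N (contact force between ring and filter above 60 N).
It fails at once if A bystander is moved by more than 25 mm (distance of any of calculator, coverslip_box, cuvette_box, forceps, marker from where it was at the start of the episode above 0.025 m).
It also fails if it takes over 64 s, if anything falls off the work surface, if the arm or the gripper's body presses on something with over 40 N, if the wrist force passes 120 N, or if a joint passes its speed limit or range.

## Robot

A 6-joint arm with a two-finger parallel gripper is mounted at the origin on a cart in front of the work surface, level with it; the furniture and walls round the work are solid. World frame = base frame: x ahead of the robot, y to its left, z up, the work surface at z = 0. Lengths are in mm, angles in degrees, forces in N, time in s.
With the tool pointing down it reaches from about 325 to 900 mm from the base axis. Payload 3.5 kg.
Tool frame: the origin (TCP) lies midway between the tips of the shut fingers; the grasp point (between the pads) lies hold_point_z behind it (hold_point_z is the distance from the TCP to the grasp point, in mm); x points along the fingers, y is the direction in which the jaws open and shut, and the axes are right-handed (so a half turn about x gives the same grasp; the last joint's range is limited). The gripper opens to 85 mm and grips with 20 to 120 N. Pads are 22 mm wide; open, the fingers measure 114 mm over their backs; the gripper's body (76 mm by 85 mm) begins 54 mm behind the grasp point. The pads swing forward as they close: fully open they stand 13 mm farther back than shut.
Start: joints at [60.596, 15.837, -1.513, 72.651, 0, 84.076], TCP at [249.022, 573.245, 231.313] pointing down, gripper open.
Joint ranges: [-178.77, 178.77], [-48.84, 107.48], [-61.69, 71.31], [-111.58, 123.2], [-90, 87.43], [-180, 180]. Speed limits (degrees/s): [147.25, 147.25, 180, 180, 180, 180].

## Interface

Orientations are given as [roll, pitch, yaw] about the fixed x, y, z axes, in that order (R = Rz(yaw) Ry(pitch) Rx(roll)).
In Python, from cell import state, read_camera, sign_off, hold_point_z gives the robot as it stands.
- The arm moves only by the tool carry_out, never from a script. Its argument "commands" is a list that holds one entry, the list of rows, each a list of 7 numbers: the gripper command: -1 is shut, 1 is fully open, values between are in proportion, then the shift along the tool's x, y, z in units of 1 m (1.0 is 1 m), then the turn, a rotation vector about the tool's x, y, z in units of 180 degrees (1.0 is 180 degrees). In form: [[[gripper, x, y, z, ax, ay, az], ...]]. A call has 1 to 5 rows; each row is the pose to reach, as a shift and turn from the pose commanded when the call began, along the tool's axes at that moment, turning the shorter way round; what a row does not reach only later rows make up. A row lasts 1/12 s, in which the tool goes at most 41.7 mm and 7.16 degrees, less where a joint would pass 70% of its speed; a pose out of reach is approached as far as the arm can. A call with a number of a shift or a turn outside -1 to 1 is refused whole. A call with a gripper value outside its range is refused whole. The fingers move at their own pace and stop on an object; the grip force is fixed at half the most. Time passes only in rows, so rows that repeat a pose let the fingers close. It gives the time, the measured TCP pose, the force and the opening at its end, in the units of the state.
- state(): the state, without advancing time (a new reading comes with each control period).
- read_camera(name): name is "scene" or "top"; returns a dict with "image" (384x512x3 uint8, blue, green, red), "z_map" (384x512 float32, mm along the optical axis (not along the pixel's ray), 0 where there is no reading), "fx", "fy", "cx", "cy" (pixels), "position" and "attitude" of the camera in the world. Camera axes: x right, y down, z forward; pixel columns grow to the right and rows downward; lengths in mm; the calibration is good to about 2 mm. A picture is of the moment at which its call begins.
- sign_off(): hands the job in, once; it reports no verdict.
The state is a dict: "t": time; "q": joint angles; "qd": joint speeds; "effort": joint torques, N m; "tcp_pos": TCP position; "orientation": TCP orientation; "contact_force": force on the tool from outside, world axes, zero at the start; "ft_torque": the same for the moment, N m; "finger_gap": finger opening in mm.
Only numpy, scipy, OpenCV 4.12 (cv2) and the standard library are available. Lean on these libraries where they do the work, as an engineer would, in place of code of your own. Each camera call takes 0.05 s, during which the arm holds its last target. There are 200 camera calls.

## Working session

There is one attempt and no reset: what is moved stays moved. The work goes in short steps, Python scripts to look and compute and a tool call to move; the robot and the scene stay as the last step left them, time stands still between calls to the robot, and variables do not carry over. Pictures are saved under pics/ and viewed, about 8 in all and at most 12, crops included, and the job is handed in when it is done.

Besides the shell and the picture viewer there is one more tool, called after "Call:" as name(argument=value, ...) on one line, values as JSON. carry_out: Moves the arm, as the interface text tells. Its arguments: {"type":"object","properties":{"commands":{"type":"array"}},"required":["commands"]}

```bash
mkdir -p pics; ls; python3 - <<'E'
from cell import *
import cv2
print(state()); print(hold_point_z)
for n in ("scene","top"):
    r=read_camera(n); cv2.imwrite(f"pics/{n}0.png",r["image"]); print(n,r["fx"],r["fy"],r["cx"],r["cy"],r["position"],r["attitude"])
a=cv2.imread("pics/scene0.png")
E
```

```text
pics
{'t': 0.0, 'q': array([ 6.05955749e+01,  1.58789753e+01, -1.59526453e+00,  7.26510812e+01,
       -1.11157700e-03,  8.40747717e+01]), 'qd': array([ 0.06797981,  0.08728378, -0.00289424,  0.08083083, -0.01342667,
        0.06342907]), 'effort': array([ 5.79639163e-04, -4.45514631e+01,  2.95200580e+01,  1.64888310e-02,
        1.56821834e-04,  6.93095842e-06]), 'tcp_pos': array([248.65899909, 572.57975557, 230.17312221]), 'orientation': array([ -95.41703817,   89.87467406, -118.89623371]), 'contact_force': array([ 0.01531077,  0.09259495, -0.89318507]), 'ft_torque': array([ 0.00583394, -0.03042581, -0.01711608]), 'finger_gap': 85.43037320336218}
18.700000000000003
scene 429.39472459953697 429.39472459953697 253.19077377354125 195.30407976193848 [-160.80851465 -257.74923222  807.05447928] [-130.5312777    -0.77605223  -58.18620201]
top 415.82706929440053 415.82706929440053 254.41465123710543 187.10745971585672 [ 396.29167458  200.78704691 1403.56758143] [-171.47690106   -1.00832474  -88.40902415]
```

View pics/top0.png

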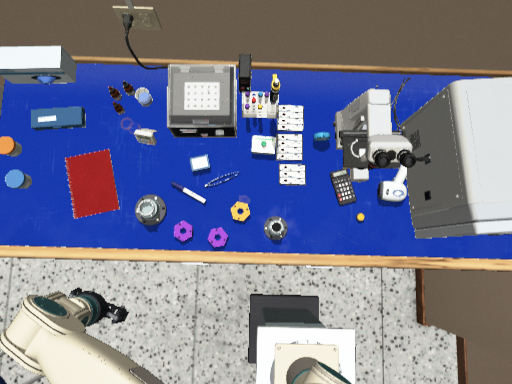

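View pics/scene0.png

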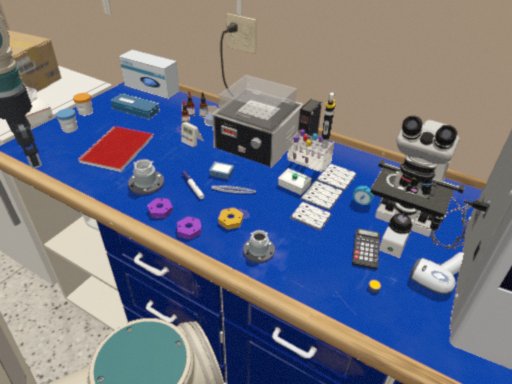

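Top view: two cells, at (150,210) and (276,228). The right one is smaller, so it fits. Three hexagons: (183,231) and (218,237) are purple, (240,212) is brass and is the one meant. The amber disc is at (361,217). I'll confirm these in an enlarged crop and measure them.

```bash
cat > h.py <<'E'
import numpy as np, cv2
from scipy.spatial.transform import Rotation as R
from cell import *
def rot(e): return R.from_euler('xyz',e,degrees=True)
def plane(r,u,v,z):
    d=rot(r["attitude"]).apply([(u-r["cx"])/r["fx"],(v-r["cy"])/r["fy"],1]); p=np.array(r["position"])
    return p+d*(z-p[2])/d[2]
def cloud(r,x0,y0,x1,y1):
    v,u=np.mgrid[y0:y1,x0:x1]; z=r["z_map"][y0:y1,x0:x1]
    P=np.stack([(u-r["cx"])/r["fx"]*z,(v-r["cy"])/r["fy"]*z,z],-1)
    return rot(r["attitude"]).apply(P.reshape(-1,3)).reshape(P.shape)+r["position"]
def proj(r,p):
    c=rot(r["attitude"]).inv().apply(np.asarray(p,float)-r["position"]); return c[...,0]/c[...,2]*r["fx"]+r["cx"],c[...,1]/c[...,2]*r["fy"]+r["cy"]
def blob(r,lo,hi,box):
    h=cv2.cvtColor(r["image"],cv2.COLOR_BGR2HSV); m=cv2.inRange(h,np.array(lo),np.array(hi))
    k=np.zeros_like(m); k[box[1]:box[3],box[0]:box[2]]=m[box[1]:box[3],box[0]:box[2]]
    return k
E
cat > m1.py <<'E'
from h import *
B={"top":{"cell":(258,210,296,246),"ring":(226,198,256,226),"filt":(350,208,372,228),"big":(130,190,170,230)},
   "scene":{"cell":(238,222,282,266),"ring":(214,202,248,234),"filt":(362,274,388,298),"big":(122,150,168,196)}}
for n in B:
    r=read_camera(n)
    tiles=[]
    for k,b in B[n].items():
        c=r["image"][b[1]:b[3],b[0]:b[2]]; tiles.append(cv2.resize(c,(400,300) if 0 else (390,290),interpolation=cv2.INTER_CUBIC))
        P=cloud(r,*b); z=P[...,2]
        if k in("ring","filt"):
            m=blob(r,(15,90,60),(35,255,255),b); C=max(cv2.findContours(m,0,2)[0],key=cv2.contourArea)
            f=cv2.fillPoly(np.zeros_like(m),[C],1)[b[1]:b[3],b[0]:b[2]]>0
            zt=18 if k=="ring" else 12
            M=cv2.moments(C); print(n,k,"centroid plane",plane(r,M['m10']/M['m00'],M['m01']/M['m00'],zt).round(1),"z med",np.median(z[f]).round(1),"xy",P[f][:,:2].mean(0).round(1),len(P[f]))
        else:
            for lo,hi in((46,62),(5,14),(30,44)):
                f=(z>lo)&(z<hi); q=P[f]
                if len(q): print(n,k,lo,hi,len(q),"med z",np.median(q[:,2]).round(1),"mid",((q.max(0)+q.min(0))/2).round(1),"ext",np.ptp(q,axis=0).round(1))
    cv2.imwrite(f"pics/{n}1.png",np.vstack([np.hstack(tiles[:2]),np.hstack(tiles[2:])]))
E
python3 m1.py
```

```text
top cell 46 62 76 med z 50.7 mid [471.2 112.1  53.6] ext [38.9 39.3 14.9]
top cell 5 14 268 med z 8.1 mid [471.3 104.3   9.5] ext [115.7 125.3   8.9]
top cell 30 44 75 med z 39.2 mid [469.9 108.   37.3] ext [43.  46.  13.3]
top ring centroid plane [522.1 228.2  18. ] z med 17.9 xy [521.8 228.3] 273
top filt centroid plane [ 515.4 -176.2   12. ] z med 11.5 xy [ 515.4 -176.2] 41
top big 46 62 211 med z 50.7 mid [518.9 528.6  53.2] ext [62.1 62.5 14.1]
top big 5 14 383 med z 10.0 mid [520.2 533.8   9.5] ext [131.6 133.4   8.9]
top big 30 44 17 med z 36.1 mid [518.7 525.3  37.7] ext [58.9 55.6 10.5]
scene cell 46 62 141 med z 49.4 mid [473.5 108.   51.2] ext [39.6 41.5 10.4]
scene cell 5 14 330 med z 8.3 mid [480.6 131.4   9.5] ext [ 96.1 130.7   8.9]
scene cell 30 44 126 med z 37.6 mid [469.9 104.8  37.1] ext [43.6 46.7 13.8]
scene ring centroid plane [517.4 221.9  18. ] z med 17.1 xy [518.4 222.5] 379
scene filt centroid plane [ 518.1 -178.4   12. ] z med 12.2 xy [ 518.  -178.4] 71
scene big 46 62 209 med z 51.0 mid [521.3 523.6  54. ] ext [60.6 57.7 15.9]
scene big 5 14 478 med z 10.5 mid [548.1 585.4   9.5] ext [158.5 225.9   9. ]
scene big 30 44 87 med z 37.4 mid [515.5 519.4  37. ] ext [52.  50.9 13.9]
```

View pics/top1.png

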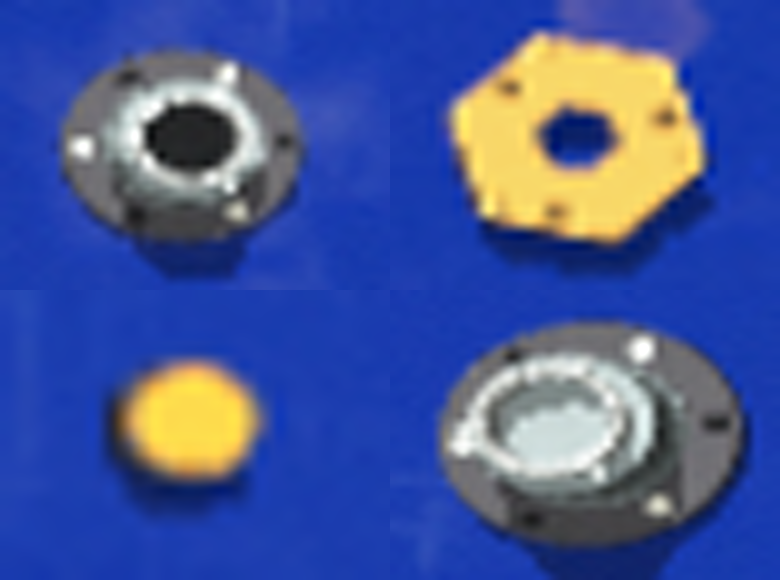

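View pics/scene1.png

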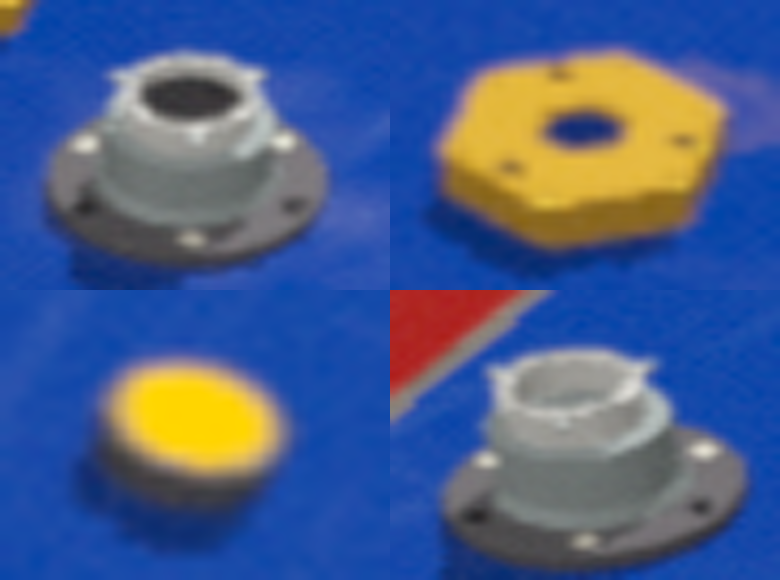

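The crops confirm it. The small cell has white dots and three lugs, at about (276,228) in top and (259,245) in scene. The brass ring has three black dots, and the amber filter is lying flat. Next I refine the dots to subpixel in both views.

```bash
cat > m2.py <<'E'
from h import *
D={"top":dict(cellw=[(266.1,228.2),(280.2,219.3),(281.1,236.1)],ring=[(235.3,206.5),(247.2,209.3),(238.7,218.5)],hole=[(240.4,211.2)],filt=(350,208,372,228)),
 "scene":dict(cellw=[(247.7,243.9),(270.1,243.5),(259.6,258.3)],ring=[(228.8,210.2),(239.5,217.5),(224.5,220.4)],hole=[(230.8,216.2)],filt=(362,274,388,298))}
def sub(g,p,sgn,w=2):
    x,y=int(round(p[0]-.0)),int(round(p[1])); W=g[y-w:y+w+1,x-w:x+w+1].astype(float)*sgn
    W=np.clip(W-np.percentile(W,50),0,None); W[W<W.max()*.25]=0; v,u=np.mgrid[y-w:y+w+1,x-w:x+w+1]
    return (W*u).sum()/W.sum(),(W*v).sum()/W.sum()
for n,d in D.items():
    rs=[read_camera(n) for _ in range(1)]; r=rs[0]; im=r["image"]; g=im.min(2) ; gr=im[:,:,2]
    for k,z,img,s,w in(("cellw",8,g,1,2),("ring",18,gr,-1,1),("hole",18,gr,-1,4)):
        P=np.array([plane(r,*sub(img,p,s,w),z) for p in d[k]])[:,:2]; c=P.mean(0); q=P-c
        print(n,k,"centre",c.round(1),"radii",np.hypot(*q.T).round(1),"ang",np.degrees(np.arctan2(q[:,1],q[:,0])).round(1), "mod120",(np.degrees(np.arctan2(q[:,1],q[:,0]))%120).round(1))
    b=d["filt"]; P=im[b[1]:b[3],b[0]:b[2]].astype(float); W=np.clip(P[:,:,2]-80,0,100); v,u=np.mgrid[b[1]:b[3],b[0]:b[2]]
    print(n,"filter",plane(r,(W*u).sum()/W.sum(),(W*v).sum()/W.sum(),12).round(1))
E
python3 m2.py
```

```text
top cellw centre [470.8 108.7] radii [31.7 30.1 32.2] ang [  91.7  -25.6 -144.5] mod120 [91.7 94.4 95.5]
top ring centre [522.6 228.5] radii [24.6 24.2 24.9] ang [ 47.6 -70.9 169.3] mod120 [47.6 49.1 49.3]
top hole centre [523.3 228.6] radii [0.] ang [0.] mod120 [0.]
top filter [ 516.3 -176.8   12. ]
scene cellw centre [474.2 107.7] radii [32.5 32.3 32.6] ang [  93.8  -25.9 -145.9] mod120 [93.8 94.1 94.1]
scene ring centre [525.3 226.1] radii [25.4 25.6 24.1] ang [ 48.9 -74.7 166.6] mod120 [48.9 45.3 46.6]
scene hole centre [524.5 226.7] radii [0.] ang [0.] mod120 [0.]
scene filter [ 518.5 -178.2   12. ]
```

```bash
cat > p.py <<'E'
# python3 p.py x y z psi : rows' final numbers from the commanded pose to the target (tool down, jaw axis at psi); cmd.json keeps commanded pose
import sys,json,os,numpy as np
from h import *
s=state(); Rm=rot(s["orientation"]).as_matrix()
psi=np.degrees(np.arctan2(Rm[1,1],Rm[0,1]))
print("t %.2f tcp %s psi %.2f tilt %s gap %.1f F %s T %s q6 %.1f q1 %.1f"%(s["t"],s["tcp_pos"].round(2),psi,Rm[:,0].round(4),s["finger_gap"],s["contact_force"].round(2),s["ft_torque"].round(3),s["q"][5],s["q"][0]))
c=json.load(open("cmd.json")) if os.path.exists("cmd.json") else [249.022,573.245,231.313,psi]
if len(sys.argv)>4:
    for i in range(1,len(sys.argv),4):
        t=[float(a) for a in sys.argv[i:i+4]]; d=np.array(t[:3])-c[:3]; k=np.radians(c[3]); C,S=np.cos(k),np.sin(k); dp=(t[3]-c[3]+180)%360-180
        sh=np.array([-d[2],C*d[0]+S*d[1],S*d[0]-C*d[1]])/1000
        print("from",np.round(c,2),"shift",sh.round(4),"turn %.4f"%(-dp/180),"rows %.1f"%max(np.linalg.norm(d)/41.7,abs(dp)/7.16))
        c=t
    json.dump(c,open("cmd.json","w"))
E
python3 p.py; python3 - <<'E'
from h import *
r=read_camera("top")
for n,b in (("calc",(330,165,358,208)),("white",(376,170,412,206))):
    P=cloud(r,*b); q=P[(P[...,2]>8)]; print(n,q.min(0).round(),q.max(0).round())
E
```

```text
t 0.30 tcp [248.87 573.03 230.88] psi 66.52 tilt [-4.e-04 -7.e-04 -1.e+00] gap 85.6 F [-0.1 -0.6  0.5] T [-0.01  -0.022 -0.008] q6 84.1 q1 60.6
calc [ 396. -166.    8.] [ 679.  201. 1404.]
white [ 396. -342.    8.] [ 677.  201. 1404.]
```

```bash
python3 p.py 517.4 -177.5 150 90 517.4 -177.5 8 90
```

```text
t 0.35 tcp [248.94 573.09 231.02] psi 66.52 tilt [-3.e-04 -5.e-04 -1.e+00] gap 85.1 F [-0.31  1.19  1.08] T [-0.036  0.003  0.007] q6 84.1 q1 60.6
from [249.02 573.24 231.31  66.52] shift [ 0.0813 -0.5817  0.5453] turn -0.1304 rows 19.2
from [ 517.4 -177.5  150.    90. ] shift [0.142 0.    0.   ] turn -0.0000 rows 3.4
```

Call:
carry_out(commands=[[[0.2, 0.0203, -0.1454, 0.1363, 0, 0, 0], [0.2, 0.0203, -0.1454, 0.1363, 0, 0, 0], [0.2, 0.0203, -0.1454, 0.1363, 0, 0, 0], [0.2, 0.0203, -0.1454, 0.1363, 0, 0, 0], [0.2, 0.0203, -0.1454, 0.1363, 0, 0, 0]]])

```text
t: 0.77
tcp_pos: [316.2, 383.1, 210.7]
orientation: [-67.9, 89.9, -91.4]
contact_force: [0.5, -0.0, -0.2]
finger_gap: 51.3
```

Call:
carry_out(commands=[[[0.2, 0.0203, -0.1454, 0.1363, 0, 0, 0], [0.2, 0.0203, -0.1454, 0.1363, 0, 0, 0], [0.2, 0.0203, -0.1454, 0.1363, 0, 0, 0], [0.2, 0.0203, -0.1454, 0.1363, 0, 0, 0], [0.2, 0.0203, -0.1454, 0.1363, 0, 0, 0]]])

```text
t: 1.18
tcp_pos: [383.5, 195.5, 190.7]
orientation: [-1.9, 90.0, -25.4]
contact_force: [0.1, 1.1, 0.6]
finger_gap: 51.0
```

Call:
carry_out(commands=[[[0.2, 0.0203, -0.1454, 0.1363, 0, 0, 0], [0.2, 0.0203, -0.1454, 0.1363, 0, 0, 0], [0.2, 0.0203, -0.1454, 0.1363, 0, 0, 0], [0.2, 0.0203, -0.1454, 0.1363, 0, 0, 0], [0.2, 0.0203, -0.1454, 0.1363, 0, 0, 0]]])

```text
t: 1.6
tcp_pos: [451.0, 7.5, 170.6]
orientation: [-2.1, 89.9, -25.7]
contact_force: [0.1, -0.1, -0.3]
finger_gap: 51.2
```

Call:
carry_out(commands=[[[0.2, 0.0204, -0.1455, 0.1364, -0.1304, 0, 0], [0.2, 0.0204, -0.1455, 0.1364, -0.1304, 0, 0], [0.2, 0.0204, -0.1455, 0.1364, -0.1304, 0, 0], [0.2, 0.0204, -0.1455, 0.1364, -0.1304, 0, 0], [0.2, 0.0204, -0.1455, 0.1364, -0.1304, 0, 0]]])

```text
t: 2.02
tcp_pos: [517.0, -177.4, 150.3]
orientation: [-7.9, 90.0, -7.8]
contact_force: [1.0, 1.4, 1.6]
finger_gap: 51.5
```

```bash
python3 p.py
```

```text
t 2.02 tcp [ 517.01 -177.4   150.28] psi 90.12 tilt [ 6.e-04 -1.e-04 -1.e+00] gap 51.5 F [1.01 1.4  1.59] T [ 0.076 -0.093  0.033] q6 -25.8 q1 -25.7
```

Call:
carry_out(commands=[[[0.2, 0.04, 0, 0, 0, 0, 0], [0.2, 0.08, 0, 0, 0, 0, 0], [0.2, 0.115, 0, 0, 0, 0, 0], [0.2, 0.135, 0, 0, 0, 0, 0], [0.2, 0.142, 0, 0, 0, 0, 0]]])

```text
t: 2.43
tcp_pos: [513.2, -174.0, 4.3]
orientation: [154.5, 89.6, 154.5]
contact_force: [-0.7, -0.4, 0.6]
finger_gap: 51.4
```

Call:
carry_out(commands=[[[-1, 0, 0, 0, 0, 0, 0], [-1, 0, 0, 0, 0, 0, 0], [-1, 0, 0, 0, 0, 0, 0], [-1, 0, 0, 0, 0, 0, 0], [-1, 0, 0, 0, 0, 0, 0]]])

```text
t: 2.85
tcp_pos: [518.1, -175.9, 10.0]
orientation: [-25.6, 89.8, -25.6]
contact_force: [-0.2, -0.8, -0.1]
finger_gap: 22.7
```

```bash
python3 p.py
```

```text
t 2.85 tcp [ 518.11 -175.95   10.02] psi 90.00 tilt [ 0.0031 -0.0015 -1.    ] gap 22.7 F [-0.23 -0.83 -0.05] T [ 0.031 -0.019  0.047] q6 -25.5 q1 -25.5
```

Call:
carry_out(commands=[[[-1, 0, 0, 0, 0, 0, 0], [-1, 0, 0, 0, 0, 0, 0], [-1, 0, 0, 0, 0, 0, 0]]])

```text
t: 3.1
tcp_pos: [517.7, -175.8, 9.5]
orientation: [-21.5, 89.9, -21.5]
contact_force: [0.2, 0.7, 5.8]
finger_gap: 22.8
```

```bash
python3 p.py; python3 - <<'E'
from h import *
r=read_camera("scene"); cv2.imwrite("pics/a.png",cv2.resize(r["image"][220:340,310:450],None,fx=5,fy=5,interpolation=2))
E
```

```text
t 3.10 tcp [ 517.7  -175.76    9.48] psi 90.00 tilt [ 2.2e-03 -9.0e-04 -1.0e+00] gap 22.8 F [0.24 0.69 5.81] T [ 0.099  0.065 -0.014] q6 -25.5 q1 -25.5
```

View pics/a.png

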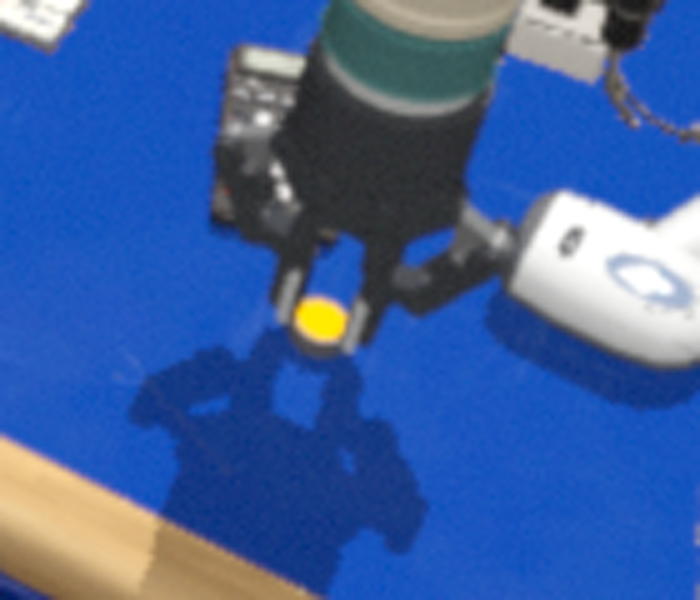

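```bash
python3 - <<'E'
from h import *
r=read_camera("scene"); im=r["image"]; b=(362,270,388,298)
m=blob(r,(15,120,90),(35,255,255),b); v,u=np.nonzero(m); print(u.mean(),v.mean(),len(u),plane(r,u.mean(),v.mean(),12).round(1), u.min(),u.max(),v.min(),v.max())
P=cloud(r,*b)[m[b[1]:b[3],b[0]:b[2]]>0]; print(np.median(P,0).round(1))
for p in ((517.7,-175.8,10),(517.7,-164.4,10),(517.7,-187,10)): print(p,np.round(proj(r,p),1))
s=state(); print(s["effort"].round(2),s["q"].round(2),s["qd"].round(2))
P=cloud(r,395,230,449,310); q=P[(P[...,2]>10)&(P[...,2]<150)&(r["image"][230:310,395:449].min(2)>150)]; print("white",q.min(0).round(),q.max(0).round())
E
```

```text
373.6307692307692 283.53846153846155 65 [ 519.1 -175.8   12. ] 369 379 280 287
[ 519.2 -176.    12.3]
(517.7, -175.8, 10) [373.2 284.5]
(517.7, -164.4, 10) [368.5 282.4]
(517.7, -187, 10) [377.9 286.6]
[ -0.12 -37.9   20.35  -0.27  -0.08   0.  ] [-2.554e+01  2.026e+01 -2.552e+01  4.410e+01  1.000e-02 -2.553e+01] [ 0.06  0.01 -0.    0.07  0.07 -0.06]
white [ 517. -325.   11.] [ 757. -219.  109.]
```

Call:
carry_out(commands=[[[0.0, 0, 0, 0, 0, 0, 0], [0.0, 0, 0, 0, 0, 0, 0], [0.0, 0, 0, 0, 0, 0, 0], [0.0, 0, 0, 0, 0, 0, 0], [0.0, 0, 0, 0, 0, 0, 0]]])

```text
t: 3.62
tcp_pos: [516.3, -175.2, 7.9]
orientation: [158.0, 90.0, 158.0]
contact_force: [0.3, -0.9, -0.3]
finger_gap: 43.0
```

```bash
python3 p.py;python3 - <<'E'
from h import *
r=read_camera("scene"); im=r["image"]; b=(362,270,388,298)
m=blob(r,(15,120,90),(35,255,255),b); v,u=np.nonzero(m); print(u.mean(),v.mean(),len(u),plane(r,u.mean(),v.mean(),12).round(1))
E
```

```text
t 3.62 tcp [ 516.29 -175.2     7.93] psi 89.99 tilt [-7.e-04  3.e-04 -1.e+00] gap 43.0 F [ 0.29 -0.9  -0.34] T [-0.023 -0.027  0.035] q6 -25.5 q1 -25.5
373.6774193548387 283.64516129032256 62 [ 518.9 -176.    12. ]
```

Call:
carry_out(commands=[[[0.0, 0, 0, 0, -0.039, 0, 0], [0.0, 0, 0, 0, -0.078, 0, 0], [0.0, 0, 0, 0, -0.117, 0, 0], [0.0, 0, 0, 0, -0.156, 0, 0], [0.0, 0, 0, 0, -0.195, 0, 0]]])

```text
t: 4.08
tcp_pos: [516.5, -175.3, 8.1]
orientation: [126.7, 90.0, 162.2]
contact_force: [-0.6, -0.1, 0.6]
finger_gap: 42.7
```

Call:
carry_out(commands=[[[0.0, 0, 0, 0, -0.039, 0, 0], [0.0, 0, 0, 0, -0.078, 0, 0], [0.0, 0, 0, 0, -0.117, 0, 0], [0.0, 0, 0, 0, -0.156, 0, 0], [0.0, 0, 0, 0, -0.195, 0, 0]]])

```text
t: 4.5
tcp_pos: [516.5, -175.3, 8.1]
orientation: [89.6, 90.0, 160.1]
contact_force: [-0.1, 0.5, 0.7]
finger_gap: 43.0
```

Call:
carry_out(commands=[[[0.0, 0, 0, 0, -0.0267, 0, 0], [0.0, 0, 0, 0, -0.0267, 0, 0]]])

```text
t: 4.67
tcp_pos: [516.5, -175.3, 8.1]
orientation: [82.2, 90.0, 157.3]
contact_force: [-0.3, -0.4, 0.4]
finger_gap: 42.8
```

```bash
python3 p.py
```

```text
t 4.67 tcp [ 516.51 -175.32    8.11] psi 165.07 tilt [-3.e-04  1.e-04 -1.e+00] gap 42.8 F [-0.25 -0.44  0.43] T [-0.005 -0.006 -0.054] q6 -100.6 q1 -25.5
```

Call:
carry_out(commands=[[[-1, 0, 0, 0, 0, 0, 0], [-1, 0, 0, 0, 0, 0, 0], [-1, 0, 0, 0, 0, 0, 0], [-1, 0, 0, 0, 0, 0, 0], [-1, 0, 0, 0, 0, 0, 0]]])

```text
t: 5.08
tcp_pos: [516.8, -175.4, 8.7]
orientation: [-95.2, 90.0, -20.2]
contact_force: [-1.8, 0.7, 5.2]
finger_gap: 23.5
```

```bash
python3 p.py;python3 - <<'E'
from h import *
r=read_camera("scene"); im=r["image"]; b=(362,270,388,298)
m=blob(r,(15,120,90),(35,255,255),b); v,u=np.nonzero(m); print(u.mean(),v.mean(),len(u),plane(r,u.mean(),v.mean(),12).round(1))
cv2.imwrite("pics/b.png",cv2.resize(r["image"][250:310,340:410],None,fx=8,fy=8,interpolation=2))
E
```

```text
t 5.08 tcp [ 516.76 -175.41    8.66] psi 164.96 tilt [ 3.e-04 -1.e-04 -1.e+00] gap 23.5 F [-1.83  0.73  5.24] T [ 0.105  0.333 -0.03 ] q6 -100.5 q1 -25.5
377.0833333333333 285.0833333333333 12 [ 519.1 -184.1   12. ]
```

View pics/b.png

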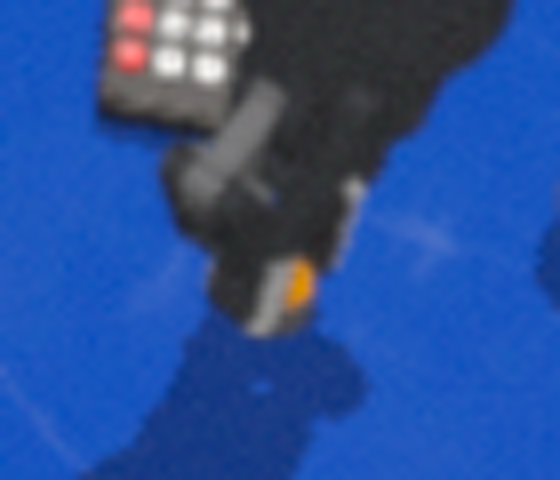

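Call:
carry_out(commands=[[[0.0, 0, 0, 0, 0, 0, 0], [0.0, 0, 0, 0, 0, 0, 0], [0.0, 0, 0, 0, 0, 0, 0], [0.0, -0.04, 0, 0, 0, 0, 0], [0.0, -0.08, 0, 0, 0, 0, 0]]])

```text
t: 5.55
tcp_pos: [513.3, -173.9, 85.8]
orientation: [79.6, 89.5, 154.6]
contact_force: [1.3, 0.2, -0.2]
finger_gap: 42.7
```

Call:
carry_out(commands=[[[0.0, -0.03, 0, 0, 0, 0, 0], [0.0, -0.04, 0, 0, 0, 0, 0], [0.0, -0.04, 0, 0, 0, 0, 0]]])

```text
t: 5.8
tcp_pos: [519.4, -176.6, 131.7]
orientation: [-100.9, 89.6, -25.9]
contact_force: [-0.2, -0.5, 0.4]
finger_gap: 42.9
```

```bash
python3 p.py;python3 - <<'E'
from h import *
b=(360,270,390,300)
W=0
for i in range(2):
    r=read_camera("scene"); im=r["image"]; P=im[b[1]:b[3],b[0]:b[2]].astype(float); W=W+np.clip(P[:,:,2]-80,0,100)
v,u=np.mgrid[b[1]:b[3],b[0]:b[2]]
print("filter",plane(r,(W*u).sum()/W.sum(),(W*v).sum()/W.sum(),12).round(1))
m=blob(r,(15,120,90),(35,255,255),b); v,u=np.nonzero(m); print(u.mean(),v.mean(),len(u),plane(r,u.mean(),v.mean(),12).round(1))
E
```

```text
t 5.80 tcp [ 519.37 -176.64  131.72] psi 165.00 tilt [ 0.0067 -0.0032 -1.    ] gap 42.9 F [-0.16 -0.53  0.36] T [ 0.001 -0.003 -0.052] q6 -100.5 q1 -25.5
filter [ 517.2 -175.7   12. ]
373.3606557377049 284.2295081967213 61 [ 516.9 -176.    12. ]
```

Call:
carry_out(commands=[[[0.0, 0.03, 0, 0, 0, 0, 0], [0.0, 0.06, 0, 0, 0, 0, 0], [0.0, 0.09, 0, 0, 0, 0, 0], [0.0, 0.11, 0, 0, 0, 0, 0], [0.0, 0.118, 0, 0, 0, 0, 0]]])

```text
t: 6.32
tcp_pos: [511.2, -172.8, 4.3]
orientation: [79.7, 89.3, 154.7]
contact_force: [-0.9, 0.4, -0.1]
finger_gap: 42.8
```

Call:
carry_out(commands=[[[0.0, 0.0035, 0, 0, 0, 0, 0], [0.0, 0.0035, 0, 0, 0, 0, 0], [0.0, 0.0035, 0, 0, 0, 0, 0]]])

```text
t: 6.57
tcp_pos: [517.1, -175.5, 7.1]
orientation: [-101.3, 90.0, -26.3]
contact_force: [-0.8, -0.2, 0.4]
finger_gap: 42.5
```

```bash
python3 p.py
```

```text
t 6.57 tcp [ 517.06 -175.55    7.05] psi 165.00 tilt [ 5.e-04 -2.e-04 -1.e+00] gap 42.5 F [-0.79 -0.16  0.35] T [ 0.015 -0.018  0.034] q6 -100.5 q1 -25.5
```

Call:
carry_out(commands=[[[-1, 0, 0, 0, 0, 0, 0], [-1, 0, 0, 0, 0, 0, 0], [-1, 0, 0, 0, 0, 0, 0], [-1, 0, 0, 0, 0, 0, 0], [-1, 0, 0, 0, 0, 0, 0]]])

```text
t: 6.98
tcp_pos: [518.1, -176.0, 8.6]
orientation: [-100.7, 89.8, -25.7]
contact_force: [-0.5, 0.7, 6.7]
finger_gap: 23.6
```

Call:
carry_out(commands=[[[-1, -0.005, 0, 0, 0, 0, 0], [-1, -0.01, 0, 0, 0, 0, 0], [-1, -0.03, 0, 0, 0, 0, 0], [-1, -0.06, 0, 0, 0, 0, 0], [-1, -0.09, 0, 0, 0, 0, 0]]])

```text
t: 7.4
tcp_pos: [515.4, -174.8, 97.0]
orientation: [79.6, 89.8, 154.6]
contact_force: [0.4, -0.0, -0.1]
finger_gap: 23.2
```

Call:
carry_out(commands=[[[-1, -0.025, 0, 0, 0, 0, 0], [-1, -0.032, 0, 0, 0, 0, 0], [-1, -0.032, 0, 0, 0, 0, 0]]])

```text
t: 7.65
tcp_pos: [518.7, -176.3, 131.7]
orientation: [-100.6, 89.6, -25.6]
contact_force: [1.2, 0.1, -0.5]
finger_gap: 23.3
```

```bash
python3 p.py;python3 - <<'E'
from h import *
s=state();r=read_camera("scene"); u,v=np.array(proj(r,s["tcp_pos"])).astype(int); print(u,v)
b=(u-25,v-25,u+25,v+25); h=blob(r,(8,120,60),(35,255,255),b); y,x=np.nonzero(h); print(x.mean(),y.mean(),len(x)) if len(x) else print("none")
cv2.imwrite("pics/c.png",cv2.resize(r["image"][v-30:v+30,u-40:u+40],None,fx=8,fy=8,interpolation=2))
E
```

```text
t 7.65 tcp [ 518.74 -176.35  131.74] psi 165.00 tilt [ 0.0056 -0.0027 -1.    ] gap 23.3 F [ 1.17  0.14 -0.51] T [-0.034 -0.006 -0.007] q6 -100.5 q1 -25.5
384 248
389.4 248.53333333333333 15
```

View pics/c.png

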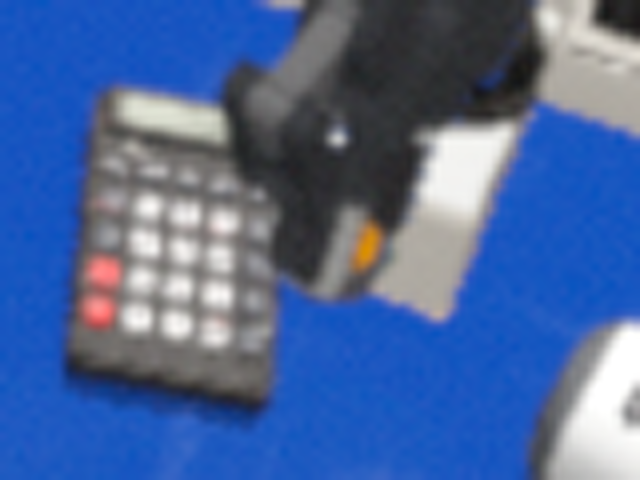

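```bash
echo '[517.0,-175.5,130,165]' > cmd.json; python3 p.py 473 107.9 130 165 473 107.9 72 165
```

```text
t 7.70 tcp [ 517.29 -175.67  129.64] psi 165.00 tilt [ 0.0022 -0.001  -1.    ] gap 23.2 F [-0.26  0.22 -0.92] T [ 0.04   0.003 -0.002] q6 -100.5 q1 -25.5
from [ 517.  -175.5  130.   165. ] shift [-0.      0.1159  0.2624] turn -0.0000 rows 6.9
from [473.  107.9 130.  165. ] shift [0.058 0.    0.   ] turn -0.0000 rows 1.4
```

Call:
carry_out(commands=[[[-1, 0, 0.0116, 0.0262, 0, 0, 0], [-1, 0, 0.0255, 0.0577, 0, 0, 0], [-1, 0, 0.0394, 0.0892, 0, 0, 0], [-1, 0, 0.0533, 0.1207, 0, 0, 0], [-1, 0, 0.0672, 0.1522, 0, 0, 0]]])

```text
t: 8.12
tcp_pos: [488.6, -9.4, 126.3]
orientation: [95.1, 89.7, 170.1]
contact_force: [1.2, 0.8, -1.2]
finger_gap: 23.6
```

Call:
carry_out(commands=[[[-1, 0, 0.0139, 0.0315, 0, 0, 0], [-1, 0, 0.0278, 0.063, 0, 0, 0], [-1, 0, 0.0394, 0.0892, 0, 0, 0], [-1, 0, 0.0464, 0.105, 0, 0, 0], [-1, 0, 0.0487, 0.1102, 0, 0, 0]]])

```text
t: 8.53
tcp_pos: [469.8, 110.2, 126.4]
orientation: [101.7, 89.7, 176.9]
contact_force: [-0.7, -0.1, -0.0]
finger_gap: 23.4
```

Call:
carry_out(commands=[[[-1, 0.02, 0, 0, 0, 0, 0], [-1, 0.04, 0, 0, 0, 0, 0], [-1, 0.055, 0, 0, 0, 0, 0], [-1, 0.058, 0, 0, 0, 0, 0], [-1, 0.058, 0, 0, 0, 0, 0]]])

```text
t: 8.95
tcp_pos: [470.2, 107.3, 68.4]
orientation: [113.3, 89.7, -171.8]
contact_force: [-0.1, -1.7, -0.5]
finger_gap: 23.2
```

Call:
carry_out(commands=[[[-1, 0, 0, 0, 0, 0, 0]]])

```text
t: 9.03
tcp_pos: [472.3, 107.6, 70.4]
orientation: [118.6, 89.9, -166.5]
contact_force: [0.0, 0.7, -0.8]
finger_gap: 23.4
```

```bash
python3 p.py;python3 - <<'E'
from h import *
s=state();r=read_camera("scene"); u,v=np.array(proj(r,s["tcp_pos"])).astype(int); print(u,v)
cv2.imwrite("pics/d.png",cv2.resize(r["image"][v-35:v+45,u-45:u+45],None,fx=7,fy=7,interpolation=2))
E
```

```text
t 9.03 tcp [472.3  107.61  70.36] psi 164.96 tilt [-1.3e-03 -3.0e-04 -1.0e+00] gap 23.4 F [ 0.04  0.66 -0.77] T [ 0.021 -0.045  0.034] q6 -69.8 q1 5.2
258 230
```

View pics/d.png

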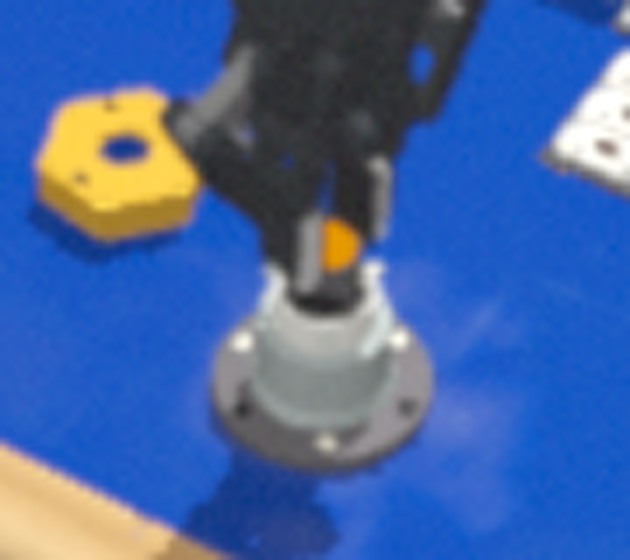

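The filter hangs centred over the bore. I'm lowering it gently.

Call:
carry_out(commands=[[[-1, 0.003, 0, 0, 0, 0, 0], [-1, 0.006, 0, 0, 0, 0, 0], [-1, 0.008, 0, 0, 0, 0, 0], [-1, 0.01, 0, 0, 0, 0, 0], [-1, 0.011, 0, 0, 0, 0, 0]]])

```text
t: 9.5
tcp_pos: [472.5, 108.1, 59.6]
orientation: [50.7, 90.0, 125.7]
contact_force: [0.1, -0.9, -0.9]
finger_gap: 23.8
```

```bash
python3 p.py
```

```text
t 9.50 tcp [472.53 108.11  59.61] psi 165.00 tilt [-0.  0. -1.] gap 23.8 F [ 0.13 -0.86 -0.85] T [ 0.058 -0.024 -0.039] q6 -69.8 q1 5.2
```

Call:
carry_out(commands=[[[-1, 0.001, 0, 0, 0, 0, 0], [-1, 0.002, 0, 0, 0, 0, 0], [-1, 0.003, 0, 0, 0, 0, 0], [-1, 0.003, 0, 0, 0, 0, 0], [-1, 0.003, 0, 0, 0, 0, 0]]])

```text
t: 9.92
tcp_pos: [472.6, 108.1, 56.7]
orientation: [109.2, 90.0, -175.8]
contact_force: [-0.2, 0.9, -0.5]
finger_gap: 23.4
```

```bash
python3 p.py
```

```text
t 9.92 tcp [472.57 108.11  56.69] psi 165.00 tilt [-1.e-04 -0.e+00 -1.e+00] gap 23.4 F [-0.16  0.93 -0.49] T [-0.002 -0.035 -0.007] q6 -69.8 q1 5.2
```

Call:
carry_out(commands=[[[-1, 0.001, 0, 0, 0, 0, 0], [-1, 0.001, 0, 0, 0, 0, 0], [0.0, 0.001, 0, 0, 0, 0, 0], [0.0, 0.001, 0, 0, 0, 0, 0], [0.0, 0.001, 0, 0, 0, 0, 0]]])

```text
t: 10.33
tcp_pos: [472.8, 108.1, 55.9]
orientation: [-76.9, 90.0, -1.9]
contact_force: [0.2, 1.0, -0.1]
finger_gap: 42.8
```

Call:
carry_out(commands=[[[0.0, -0.02, 0, 0, 0, 0, 0], [0.0, -0.05, 0, 0, 0, 0, 0], [0.0, -0.08, 0, 0, 0, 0, 0], [0.0, -0.1, 0, 0, 0, 0, 0], [0.0, -0.1, 0, 0, 0, 0, 0]]])

```text
t: 10.75
tcp_pos: [476.5, 108.5, 160.8]
orientation: [-69.9, 89.4, 5.1]
contact_force: [0.3, 0.2, 0.7]
finger_gap: 42.7
```

```bash
python3 p.py;python3 - <<'E'
from h import *
r=read_camera("scene")
b=(240,220,280,262); P=cloud(r,*b); m=blob(r,(8,100,80),(38,255,255),b)[b[1]:b[3],b[0]:b[2]]>0
q=P[m]; print(len(q)); print(np.median(q,0).round(1),q.mean(0).round(1),q.min(0).round(1),q.max(0).round(1)) if len(q) else 0
A=np.c_[q[:,:2]-q[:,:2].mean(0),np.ones(len(q))]; print("slope",np.linalg.lstsq(A,q[:,2],rcond=None)[0].round(3))
v,u=np.nonzero(m); print("plane z58",plane(r,u.mean()+b[0],v.mean()+b[1],58).round(1))
cv2.imwrite("pics/e.png",cv2.resize(r["image"][215:267,230:290],None,fx=10,fy=10,interpolation=2))
E
```

```text
t 10.75 tcp [476.53 108.5  160.82] psi 165.00 tilt [ 9.6e-03  9.0e-04 -1.0e+00] gap 42.7 F [0.29 0.24 0.7 ] T [-0.029 -0.083  0.019] q6 -69.8 q1 5.2
62
[472.8 109.1  58.4] [465.8 107.6  68.1] [-160.8 -257.7   13.6] [530.  196.3 807.1]
slope [-1.257  0.152 68.076]
plane z58 [474.2 112.1  58. ]
```

View pics/e.png

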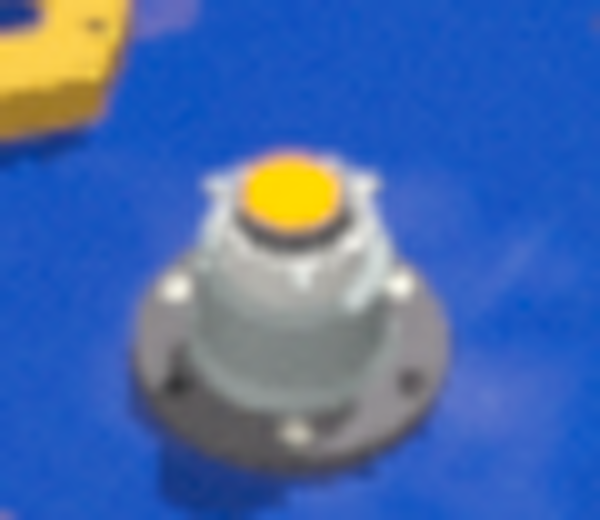

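```bash
echo '[472.8,108.1,156,165]' > cmd.json; python3 p.py 524.3 227 130 108; python3 - <<'E'
from h import *
r=read_camera("scene")
b=(250,228,268,246); P=cloud(r,*b); m=blob(r,(18,180,150),(38,255,255),b)[b[1]:b[3],b[0]:b[2]]>0
m=cv2.erode(m.astype(np.uint8),np.ones((2,2)))>0
q=P[m]; q=q[abs(q[:,2]-58)<6]; print(len(q),q.mean(0).round(1),q[:,2].std().round(2))
A=np.c_[q[:,:2]-q[:,:2].mean(0),np.ones(len(q))]; print("slope",np.linalg.lstsq(A,q[:,2],rcond=None)[0].round(3))
P=cloud(r,*b); W=np.clip(r["image"][b[1]:b[3],b[0]:b[2],2].astype(float)-r["image"][b[1]:b[3],b[0]:b[2],0]-60,0,100); v,u=np.mgrid[b[1]:b[3],b[0]:b[2]]
print("filter@58",plane(r,(W*u).sum()/W.sum(),(W*v).sum()/W.sum(),58.3).round(1))
E
```

```text
t 10.80 tcp [475.16 108.35 158.64] psi 165.00 tilt [ 6.5e-03  6.0e-04 -1.0e+00] gap 42.8 F [ 0.08  0.43 -0.19] T [ 0.023  0.005 -0.009] q6 -69.8 q1 5.2
from [472.8 108.1 156.  165. ] shift [ 0.026  -0.019   0.1282] turn 0.3167 rows 8.0
26 [471.4 106.   59.1] 1.5
slope [-3.3000e-02 -6.8000e-02  5.9056e+01]
filter@58 [473.3 108.   58.3]
```

Call:
carry_out(commands=[[[-1, 0.025, 0, 0, 0, 0, 0], [-1, 0.05, 0, 0, 0, 0, 0], [-1, 0.075, 0, 0, 0, 0, 0], [-1, 0.087, 0, 0, 0, 0, 0], [-1, 0.088, 0, 0, 0, 0, 0]]])

```text
t: 11.27
tcp_pos: [467.8, 107.6, 63.1]
orientation: [110.5, 89.4, -174.5]
contact_force: [-0.1, -0.3, -0.3]
finger_gap: 0.1
```

Call:
carry_out(commands=[[[-1, 0, 0, 0, 0, 0, 0], [-1, 0, 0, 0, 0, 0, 0], [-1, 0, 0, 0, 0, 0, 0]]])

```text
t: 11.52
tcp_pos: [473.5, 108.2, 68.6]
orientation: [-70.2, 89.9, 4.8]
contact_force: [-0.3, -0.1, 0.1]
finger_gap: 0.2
```

Call:
carry_out(commands=[[[-1, 0.001, 0, 0, 0, 0, 0], [-1, 0.002, 0, 0, 0, 0, 0], [-1, 0.004, 0, 0, 0, 0, 0], [-1, 0.005, 0, 0, 0, 0, 0], [-1, 0.005, 0, 0, 0, 0, 0]]])

```text
t: 11.93
tcp_pos: [472.4, 108.1, 62.6]
orientation: [109.5, 90.0, -175.5]
contact_force: [-1.3, 1.1, -0.1]
finger_gap: -0.4
```

```bash
python3 p.py
```

```text
t 11.93 tcp [472.4  108.11  62.62] psi 165.00 tilt [-3.e-04 -0.e+00 -1.e+00] gap -0.4 F [-1.35  1.13 -0.06] T [-0.    -0.016  0.011] q6 -69.8 q1 5.2
```

Call:
carry_out(commands=[[[-1, 0.001, 0, 0, 0, 0, 0], [-1, 0.002, 0, 0, 0, 0, 0], [-1, 0.002, 0, 0, 0, 0, 0]]])

```text
t: 12.18
tcp_pos: [472.4, 108.1, 60.5]
orientation: [108.7, 90.0, -176.4]
contact_force: [0.4, -0.6, 0.1]
finger_gap: -0.2
```

Call:
carry_out(commands=[[[-1, 0.001, 0, 0, 0, 0, 0], [-1, 0.001, 0, 0, 0, 0, 0]]])

```text
t: 12.35
tcp_pos: [472.5, 108.1, 59.6]
orientation: [111.9, 90.0, -173.1]
contact_force: [-0.0, 0.8, 0.2]
finger_gap: -0.3
```

Call:
carry_out(commands=[[[-1, 0.001, 0, 0, 0, 0, 0], [-1, 0.001, 0, 0, 0, 0, 0]]])

```text
t: 12.52
tcp_pos: [472.6, 108.1, 58.7]
orientation: [145.4, 90.0, -139.6]
contact_force: [-0.4, 0.0, -0.5]
finger_gap: -0.0
```

Call:
carry_out(commands=[[[-1, 0.0007, 0, 0, 0, 0, 0], [-1, 0.0007, 0, 0, 0, 0, 0]]])

```text
t: 12.68
tcp_pos: [472.6, 108.1, 58.5]
orientation: [152.7, 90.0, -132.3]
contact_force: [-1.4, -0.1, 3.4]
finger_gap: -0.4
```

Call:
carry_out(commands=[[[-1, 0.0005, 0, 0, 0, 0, 0], [-1, 0.0005, 0, 0, 0, 0, 0]]])

```text
t: 12.85
tcp_pos: [472.7, 108.1, 58.5]
orientation: [-130.2, 90.0, -55.2]
contact_force: [-2.9, 0.8, 7.8]
finger_gap: 0.0
```

```bash
python3 p.py
```

```text
t 12.85 tcp [472.68 108.09  58.47] psi 165.00 tilt [ 1.e-04 -1.e-04 -1.e+00] gap 0.0 F [-2.95  0.85  7.84] T [-0.095  0.603 -0.002] q6 -69.8 q1 5.2
```

Contact came at z = 58.5 and held 7.8 N, so the filter top is 4.5 mm above the mouth, as it should be when seated. Now the ring.

Call:
carry_out(commands=[[[-1, -0.01, 0, 0, 0, 0, 0], [-1, -0.035, 0, 0, 0, 0, 0], [1, -0.065, 0, 0, 0, 0, 0], [1, -0.08, 0, 0, 0, 0, 0], [1, -0.08, 0, 0, 0, 0, 0]]])

```text
t: 13.27
tcp_pos: [476.2, 108.5, 142.1]
orientation: [-69.6, 89.5, 5.4]
contact_force: [-0.2, 0.4, 0.7]
finger_gap: 36.1
```

```bash
echo '[472.7,108.1,137.5,165]' > cmd.json; python3 p.py 524.3 227 130 108 524.3 227 20 108
```

```text
t 13.27 tcp [476.19 108.45 142.06] psi 165.00 tilt [ 8.6e-03  8.0e-04 -1.0e+00] gap 36.1 F [-0.18  0.35  0.73] T [-0.036 -0.034 -0.026] q6 -69.8 q1 5.2
from [472.7 108.1 137.5 165. ] shift [ 0.0075 -0.0191  0.1282] turn 0.3167 rows 8.0
from [524.3 227.  130.  108. ] shift [0.11 0.   0.  ] turn -0.0000 rows 2.6
```

Call:
carry_out(commands=[[[1, 0, -0.004, 0.025, 0.038, 0, 0], [1, 0.002, -0.009, 0.06, 0.076, 0, 0], [1, 0.005, -0.014, 0.095, 0.114, 0, 0], [1, 0.007, -0.018, 0.12, 0.152, 0, 0], [1, 0.0075, -0.0191, 0.1282, 0.19, 0, 0]]])

```text
t: 13.68
tcp_pos: [525.5, 230.0, 129.2]
orientation: [20.7, 89.9, 61.3]
contact_force: [0.3, 0.2, 0.0]
finger_gap: 85.2
```

Call:
carry_out(commands=[[[1, 0, 0, 0, 0.038, 0, 0], [1, 0, 0, 0, 0.076, 0, 0], [1, 0, 0, 0, 0.114, 0, 0], [1, 0, 0, 0, 0.1267, 0, 0], [1, 0, 0, 0, 0.1267, 0, 0]]])

```text
t: 14.1
tcp_pos: [523.6, 226.9, 129.2]
orientation: [178.6, 89.9, -163.4]
contact_force: [0.1, 0.6, 0.2]
finger_gap: 85.6
```

```bash
python3 p.py
```

```text
t 14.10 tcp [523.6  226.9  129.16] psi 107.97 tilt [-1.5e-03 -4.0e-04 -1.0e+00] gap 85.6 F [0.09 0.61 0.23] T [ 0.023 -0.032 -0.036] q6 -1.0 q1 16.9
```

Call:
carry_out(commands=[[[1, 0.025, 0, 0, 0, 0, 0], [1, 0.05, 0, 0, 0, 0, 0], [1, 0.075, 0, 0, 0, 0, 0], [1, 0.09, 0, 0, 0, 0, 0], [1, 0.095, 0, 0, 0, 0, 0]]])

```text
t: 14.52
tcp_pos: [521.2, 226.0, 31.6]
orientation: [178.9, 89.6, -163.0]
contact_force: [-0.8, -1.6, -1.1]
finger_gap: 85.0
```

Call:
carry_out(commands=[[[1, 0, 0, 0, 0, 0, 0], [1, 0, 0, 0, 0, 0, 0], [1, 0, 0, 0, 0, 0, 0], [1, 0, 0, 0, 0, 0, 0]]])

```text
t: 14.85
tcp_pos: [525.6, 227.4, 36.6]
orientation: [-1.3, 89.8, 16.7]
contact_force: [-0.1, 0.6, 0.0]
finger_gap: 85.5
```

```bash
python3 p.py; python3 - <<'E'
from h import *
r=read_camera("scene"); u,v=232,212
cv2.imwrite("pics/f.png",cv2.resize(r["image"][v-40:v+40,u-50:u+50],None,fx=7,fy=7,interpolation=2))
E
```

```text
t 14.85 tcp [525.64 227.4   36.57] psi 108.00 tilt [ 2.8e-03  8.0e-04 -1.0e+00] gap 85.5 F [-0.14  0.57  0.01] T [ 0.013 -0.024 -0.008] q6 -1.1 q1 16.9
```

View pics/f.png

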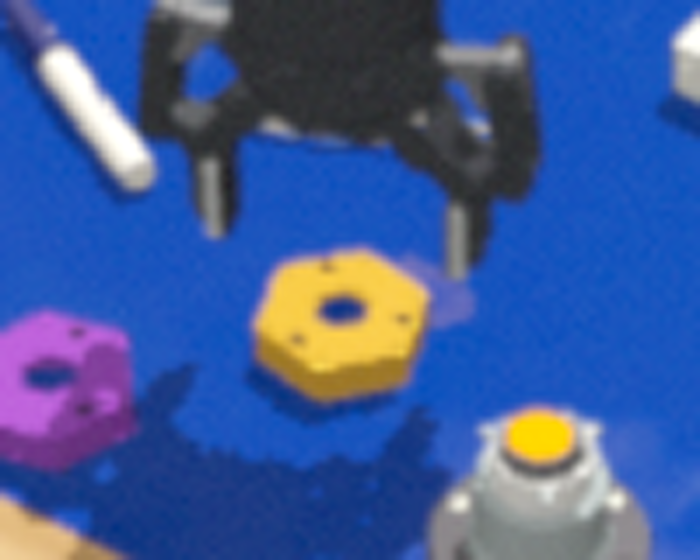

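Jaws are open over the ring, pads parallel to its flats. The filter sits flat in the cell. I'm lowering and gripping.

Call:
carry_out(commands=[[[1, 0.008, 0, 0, 0, 0, 0], [1, 0.016, 0, 0, 0, 0, 0], [1, 0.022, 0, 0, 0, 0, 0], [1, 0.027, 0, 0, 0, 0, 0], [1, 0.03, 0, 0, 0, 0, 0]]])

```text
t: 15.32
tcp_pos: [523.3, 226.7, 3.7]
orientation: [178.4, 89.9, -163.7]
contact_force: [-0.2, -0.9, 0.3]
finger_gap: 85.3
```

Call:
carry_out(commands=[[[1, 0.001, 0, 0, 0, 0, 0], [1, 0.002, 0, 0, 0, 0, 0], [1, 0.002, 0, 0, 0, 0, 0]]])

```text
t: 15.57
tcp_pos: [524.2, 227.0, 2.9]
orientation: [-177.8, 90.0, -159.8]
contact_force: [0.3, -0.1, 0.4]
finger_gap: 85.4
```

```bash
python3 p.py
```

```text
t 15.57 tcp [524.22 226.95   2.86] psi 107.99 tilt [-2.e-04 -1.e-04 -1.e+00] gap 85.4 F [ 0.25 -0.13  0.4 ] T [-0.054  0.065  0.07 ] q6 -1.1 q1 16.9
```

Call:
carry_out(commands=[[[-1, 0, 0, 0, 0, 0, 0], [-1, 0, 0, 0, 0, 0, 0], [-1, 0, 0, 0, 0, 0, 0], [-1, 0, 0, 0, 0, 0, 0], [-1, 0, 0, 0, 0, 0, 0]]])

```text
t: 15.98
tcp_pos: [525.0, 227.3, 3.9]
orientation: [7.0, 89.9, 25.0]
contact_force: [-1.4, -0.1, 6.1]
finger_gap: 58.3
```

```bash
python3 p.py
```

```text
t 15.98 tcp [524.97 227.33   3.94] psi 108.00 tilt [ 1.5e-03  7.0e-04 -1.0e+00] gap 58.3 F [-1.41 -0.14  6.1 ] T [ 0.031  0.21  -0.001] q6 -1.1 q1 16.9
```

Call:
carry_out(commands=[[[-1, -0.006, 0, 0, 0, 0, 0], [-1, -0.03, 0, 0, 0, 0, 0], [-1, -0.06, 0, 0, 0, 0, 0], [-1, -0.085, 0, 0, 0, 0, 0], [-1, -0.095, 0, 0, 0, 0, 0]]])

```text
t: 16.4
tcp_pos: [526.0, 227.5, 101.2]
orientation: [-2.9, 89.7, 15.0]
contact_force: [1.3, 0.4, -2.5]
finger_gap: 58.2
```

Call:
carry_out(commands=[[[-1, 0, 0, 0, 0, 0, 0], [-1, 0, 0, 0, 0, 0, 0], [-1, 0, 0, 0, 0, 0, 0], [-1, 0, 0, 0, 0, 0, 0]]])

```text
t: 16.73
tcp_pos: [522.3, 226.4, 95.7]
orientation: [179.2, 89.7, -162.8]
contact_force: [0.1, 0.1, -2.4]
finger_gap: 57.9
```

```bash
echo '[524.2,227,97.5,108]' > cmd.json; python3 p.py 472.9 108.1 97.5 154; ls -la pics|wc -l; python3 - <<'E'
from h import *
s=state();r=read_camera("scene"); u,v=np.array(proj(r,s["tcp_pos"]+[0,0,14])).astype(int); b=(u-30,v-30,u+30,v+30)
m=blob(r,(15,90,60),(35,255,255),b); C=max(cv2.findContours(m,0,2)[0],key=cv2.contourArea); print(u,v,cv2.boundingRect(C),cv2.contourArea(C))
E
```

```text
t 16.73 tcp [522.33 226.37  95.71] psi 107.99 tilt [-0.0043 -0.0013 -1.    ] gap 57.9 F [ 0.11  0.13 -2.41] T [-0.013 -0.064  0.031] q6 -1.1 q1 16.9
from [524.2 227.   97.5 108. ] shift [-0.     -0.0972 -0.0855] turn -0.2556 rows 6.4
13
229 189 (217, 183, 23, 20) 353.0
```

Call:
carry_out(commands=[[[-1, 0, -0.015, -0.0132, -0.038, 0, 0], [-1, 0, -0.042, -0.037, -0.076, 0, 0], [-1, 0, -0.068, -0.06, -0.114, 0, 0], [-1, 0, -0.088, -0.0775, -0.152, 0, 0], [-1, 0, -0.0972, -0.0855, -0.19, 0, 0]]])

```text
t: 17.2
tcp_pos: [469.5, 105.6, 96.3]
orientation: [145.9, 89.7, -161.6]
contact_force: [-0.3, 0.7, -2.7]
finger_gap: 58.3
```

Call:
carry_out(commands=[[[-1, 0, 0, 0, -0.038, 0, 0], [-1, 0, 0, 0, -0.0656, 0, 0], [-1, 0, 0, 0, -0.0656, 0, 0], [-1, 0, 0, 0, -0.0656, 0, 0], [-1, 0, 0, 0, -0.0656, 0, 0]]])

```text
t: 17.62
tcp_pos: [472.6, 108.2, 97.5]
orientation: [122.2, 89.9, -173.9]
contact_force: [-0.1, -0.0, -2.8]
finger_gap: 57.9
```

Call:
carry_out(commands=[[[-1, 0.008, 0, 0, 0, 0, 0], [-1, 0.016, 0, 0, 0, 0, 0], [-1, 0.02, 0, 0, 0, 0, 0], [-1, 0.02, 0, 0, 0, 0, 0], [-1, 0.02, 0, 0, 0, 0, 0]]])

```text
t: 18.03
tcp_pos: [472.2, 108.1, 77.2]
orientation: [121.6, 89.9, -174.4]
contact_force: [-0.8, -1.5, -1.8]
finger_gap: 58.2
```

```bash
python3 p.py;  python3 - <<'E'
from h import *
r=read_camera("scene"); s=state(); print(s["tcp_pos"])
u,v=np.array(proj(r,s["tcp_pos"]+[0,0,14])).astype(int); print(u,v)
cv2.imwrite("pics/g.png",cv2.resize(r["image"][v-25:v+45,u-45:u+45],None,fx=8,fy=8,interpolation=2))
E
```

```text
t 18.03 tcp [472.18 108.14  77.24] psi 154.00 tilt [-1.8e-03 -2.0e-04 -1.0e+00] gap 58.2 F [-0.79 -1.54 -1.77] T [ 0.009  0.011 -0.015] q6 -58.7 q1 5.2
[472.72122331 108.14955586  77.70913038]
258 224
```

View pics/g.png

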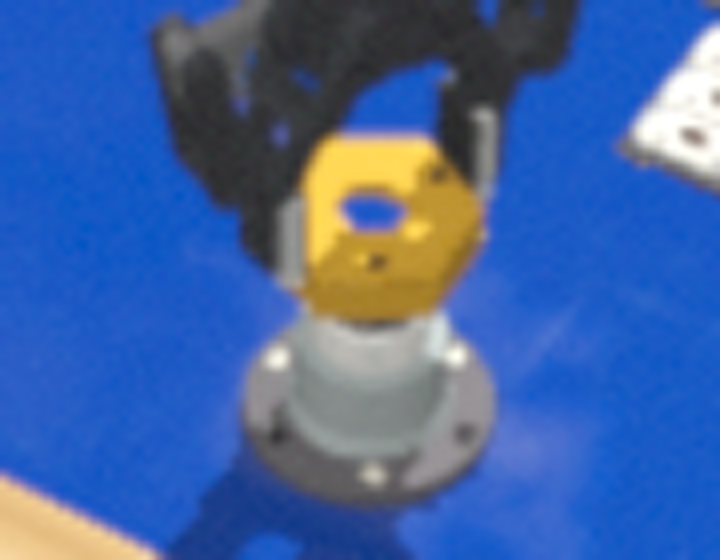

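The ring hangs over the neck. Its front dot at crop (377,262) is above the white dot at (372,473), and the hole is at (370,210). Next I check the ring's offset from the neck axis in the same view.

```bash
python3 - <<'E'
from h import *
s=state(); r=read_camera("scene"); z=s["tcp_pos"][2]+14.1
im=r["image"].astype(float); g=im[:,:,0]-im[:,:,2]; x0,y0,x1,y1=253,220,266,231
W=np.clip(g[y0:y1,x0:x1],0,80); v,u=np.mgrid[y0:y1,x0:x1]; k=(np.hypot((u-259.2)/5,(v-225.2)/4)<1); W=W*k
print("hole",(W*u).sum()/W.sum(),(W*v).sum()/W.sum(),plane(r,(W*u).sum()/W.sum(),(W*v).sum()/W.sum(),z).round(1),"(lower edge view: use z-2)",plane(r,(W*u).sum()/W.sum(),(W*v).sum()/W.sum(),z-2).round(1),s["tcp_pos"].round(1))
for p in ((377,262),(437,174)): 
    q=plane(r,213+(p[0]-4)/8+.0,199+(p[1]-4)/8,z)[:2]; print("dot",q.round(1))
E
```

```text
hole 259.00676818950933 224.89791314156795 [470.9 106.5  91.8] (lower edge view: use z-2) [472.6 107.5  89.8] [472.7 108.1  77.7]
dot [453.6  94.3]
dot [495.   98.3]
```

Call:
carry_out(commands=[[[-1, 0.004, 0, 0, 0, 0, 0], [-1, 0.008, 0, 0, 0, 0, 0], [-1, 0.012, 0, 0, 0, 0, 0], [-1, 0.015, 0, 0, 0, 0, 0], [-1, 0.017, 0, 0, 0, 0, 0]]])

```text
t: 18.55
tcp_pos: [472.5, 108.1, 60.4]
orientation: [121.2, 89.9, -174.9]
contact_force: [-0.3, -0.2, -2.7]
finger_gap: 58.0
```

Call:
carry_out(commands=[[[-1, 0.001, 0, 0, 0, 0, 0], [-1, 0.002, 0, 0, 0, 0, 0], [-1, 0.003, 0, 0, 0, 0, 0], [-1, 0.004, 0, 0, 0, 0, 0], [-1, 0.004, 0, 0, 0, 0, 0]]])

```text
t: 18.97
tcp_pos: [472.9, 108.1, 56.9]
orientation: [124.7, 90.0, -171.3]
contact_force: [-0.2, 0.9, -3.4]
finger_gap: 58.0
```

Call:
carry_out(commands=[[[-1, 0.001, 0, 0, 0, 0, 0], [-1, 0.002, 0, 0, 0, 0, 0], [-1, 0.003, 0, 0, 0, 0, 0], [-1, 0.003, 0, 0, 0, 0, 0]]])

```text
t: 19.3
tcp_pos: [472.8, 108.1, 53.9]
orientation: [118.0, 90.0, -178.0]
contact_force: [-0.5, 0.6, -2.7]
finger_gap: 57.9
```

```bash
python3 p.py
```

```text
t 19.30 tcp [472.77 108.1   53.86] psi 154.00 tilt [-3.e-04 -0.e+00 -1.e+00] gap 57.9 F [-0.5   0.57 -2.65] T [0.008 0.033 0.038] q6 -58.8 q1 5.2
```

Call:
carry_out(commands=[[[-1, 0.001, 0, 0, 0, 0, 0], [-1, 0.002, 0, 0, 0, 0, 0], [-1, 0.003, 0, 0, 0, 0, 0], [-1, 0.0035, 0, 0, 0, 0, 0], [-1, 0.0035, 0, 0, 0, 0, 0]]])

```text
t: 19.72
tcp_pos: [472.8, 108.1, 50.4]
orientation: [121.0, 90.0, -175.0]
contact_force: [-0.4, -0.6, -2.1]
finger_gap: 57.8
```

Call:
carry_out(commands=[[[-1, 0.0007, 0, 0, 0, 0, 0], [-1, 0.0007, 0, 0, 0, 0, 0]]])

```text
t: 19.88
tcp_pos: [472.9, 108.1, 49.7]
orientation: [126.8, 90.0, -169.2]
contact_force: [-0.6, 0.1, -3.1]
finger_gap: 57.8
```

Call:
carry_out(commands=[[[-1, 0.0005, 0, 0, 0, 0, 0], [-1, 0.0005, 0, 0, 0, 0, 0]]])

```text
t: 20.05
tcp_pos: [472.9, 108.1, 49.3]
orientation: [173.0, 90.0, -123.0]
contact_force: [0.4, -0.2, -2.3]
finger_gap: 58.2
```

```bash
python3 p.py
```

```text
t 20.05 tcp [472.92 108.13  49.32] psi 154.00 tilt [-0.e+00 -1.e-04 -1.e+00] gap 58.2 F [ 0.37 -0.24 -2.32] T [-0.063  0.001  0.015] q6 -58.8 q1 5.2
```

Call:
carry_out(commands=[[[-1, 0.0005, 0, 0, 0, 0, 0], [-1, 0.0005, 0, 0, 0, 0, 0]]])

```text
t: 20.22
tcp_pos: [472.9, 108.1, 48.8]
orientation: [108.8, 90.0, 172.8]
contact_force: [0.4, 0.0, -2.6]
finger_gap: 57.9
```

Call:
carry_out(commands=[[[-1, 0.0004, 0, 0, 0, 0, 0], [-1, 0.0004, 0, 0, 0, 0, 0]]])

```text
t: 20.38
tcp_pos: [473.0, 108.1, 48.6]
orientation: [-30.7, 90.0, 33.3]
contact_force: [0.0, 0.3, -1.2]
finger_gap: 58.1
```

Call:
carry_out(commands=[[[-1, 0.0003, 0, 0, 0, 0, 0], [-1, 0.0003, 0, 0, 0, 0, 0]]])

```text
t: 20.55
tcp_pos: [473.0, 108.1, 48.5]
orientation: [-66.9, 90.0, -2.9]
contact_force: [-0.2, -0.2, 0.9]
finger_gap: 58.0
```

```bash
python3 p.py
```

```text
t 20.55 tcp [473.03 108.14  48.51] psi 154.00 tilt [ 1.e-04 -0.e+00 -1.e+00] gap 58.0 F [-0.2  -0.23  0.9 ] T [0.015 0.283 0.044] q6 -58.8 q1 5.2
```

Call:
carry_out(commands=[[[-1, 0, 0, 0, 0.022, 0, 0], [-1, 0, 0, 0, 0.05, 0, 0], [-1, 0, 0, 0, 0.08, 0, 0], [-1, 0, 0, 0, 0.105, 0, 0], [-1, 0, 0, 0, 0.12, 0, 0]]])

```text
t: 20.97
tcp_pos: [473.5, 108.2, 48.5]
orientation: [-40.5, 89.9, 1.8]
contact_force: [-0.5, 0.6, 1.1]
finger_gap: 58.0
```

```bash
python3 p.py
```

```text
t 20.97 tcp [473.5  108.17  48.51] psi 132.21 tilt [ 0.0011  0.     -1.    ] gap 58.0 F [-0.52  0.57  1.1 ] T [0.035 0.057 0.016] q6 -37.0 q1 5.2
```

Call:
carry_out(commands=[[[-1, 0, 0, 0, 0.007, 0, 0], [-1, 0, 0, 0, 0.014, 0, 0], [-1, 0, 0, 0, 0.014, 0, 0]]])

```text
t: 21.22
tcp_pos: [473.5, 108.2, 48.5]
orientation: [-37.4, 89.9, 2.4]
contact_force: [0.7, -0.0, 1.4]
finger_gap: 58.0
```

```bash
python3 p.py
```

```text
t 21.22 tcp [473.51 108.18  48.49] psi 129.87 tilt [ 0.0011  0.     -1.    ] gap 58.0 F [ 0.72 -0.02  1.39] T [-0.005 -0.029  0.027] q6 -34.6 q1 5.2
```

Call:
carry_out(commands=[[[-1, 0, 0, 0, 0.009, 0, 0], [-1, 0, 0, 0, 0.018, 0, 0], [-1, 0, 0, 0, 0.018, 0, 0]]])

```text
t: 21.47
tcp_pos: [473.5, 108.1, 48.5]
orientation: [-32.4, 89.9, 4.3]
contact_force: [-0.2, -0.4, 2.0]
finger_gap: 58.2
```

```bash
python3 p.py
```

```text
t 21.47 tcp [473.51 108.15  48.51] psi 126.64 tilt [ 1.1e-03  1.0e-04 -1.0e+00] gap 58.2 F [-0.21 -0.43  2.02] T [-0.011 -0.    -0.05 ] q6 -31.4 q1 5.2
```

```bash
cat > w.py <<'E'
from h import *
F=[];T=[]
for i in range(4):
    s=state(); F.append(s["contact_force"]); T.append(s["ft_torque"])
    if i<3: read_camera("top")
M=rot(s["orientation"]).as_matrix()
print("t %.2f psi %.2f z %.2f Fz %.2f Tz %.3f gap %.1f"%(s["t"],np.degrees(np.arctan2(M[1,1],M[0,1])),s["tcp_pos"][2],np.mean(F,0)[2],np.mean(T,0)[2],s["finger_gap"]),np.round(T,3)[:,2])
E
python3 w.py
```

```text
t 21.62 psi 126.69 z 48.48 Fz 2.01 Tz -0.041 gap 58.0 [-0.05   0.036 -0.062 -0.09 ]
```

Call:
carry_out(commands=[[[-1, 0, 0, 0, 0.009, 0, 0], [-1, 0, 0, 0, 0.018, 0, 0], [-1, 0, 0, 0, 0.018, 0, 0]]])

```text
t: 21.87
tcp_pos: [473.5, 108.2, 48.5]
orientation: [-26.2, 89.9, 7.2]
contact_force: [1.4, -0.0, 3.1]
finger_gap: 58.2
```

```bash
python3 w.py
```

```text
t 22.02 psi 123.45 z 48.46 Fz 3.70 Tz -0.027 gap 58.2 [-0.091  0.014 -0.036  0.004]
```

Call:
carry_out(commands=[[[-1, -0.0004, 0, 0, 0.009, 0, 0], [-1, -0.0004, 0, 0, 0.018, 0, 0], [-1, -0.0004, 0, 0, 0.018, 0, 0]]])

```text
t: 22.27
tcp_pos: [473.0, 108.1, 48.5]
orientation: [-39.9, 90.0, -9.7]
contact_force: [1.0, 0.4, 2.8]
finger_gap: 57.8
```

```bash
python3 w.py
```

```text
t 22.42 psi 120.21 z 48.51 Fz 1.38 Tz -0.046 gap 58.2 [-0.084 -0.038 -0.035 -0.029]
```

Call:
carry_out(commands=[[[-1, -0.0002, 0, 0, 0.009, 0, 0], [-1, -0.0002, 0, 0, 0.018, 0, 0], [-1, -0.0002, 0, 0, 0.018, 0, 0]]])

```text
t: 22.67
tcp_pos: [472.7, 108.1, 48.5]
orientation: [157.2, 90.0, -175.8]
contact_force: [0.8, 0.5, 0.5]
finger_gap: 57.7
```

```bash
python3 w.py
```

```text
t 22.82 psi 116.97 z 48.53 Fz 0.51 Tz -0.009 gap 58.1 [ 0.044 -0.091 -0.03   0.042]
```

Call:
carry_out(commands=[[[-1, 0, 0, 0, 0.009, 0, 0], [-1, 0, 0, 0, 0.018, 0, 0], [-1, 0, 0, 0, 0.018, 0, 0]]])

```text
t: 23.07
tcp_pos: [472.5, 108.1, 48.5]
orientation: [161.5, 90.0, -174.8]
contact_force: [1.4, -0.0, -0.9]
finger_gap: 58.2
```

```bash
python3 w.py
```

```text
t 23.22 psi 113.73 z 48.51 Fz -0.58 Tz -0.021 gap 58.1 [-0.004 -0.027 -0.034 -0.021]
```

Call:
carry_out(commands=[[[-1, 0, 0, 0, 0.008, 0, 0], [-1, 0, 0, 0, 0.016, 0, 0], [-1, 0, 0, 0, 0.016, 0, 0]]])

```text
t: 23.47
tcp_pos: [472.6, 108.1, 48.5]
orientation: [170.9, 90.0, -168.3]
contact_force: [-0.2, -0.3, -0.8]
finger_gap: 57.9
```

```bash
python3 w.py
```

```text
t 23.62 psi 110.85 z 48.57 Fz -1.29 Tz -0.040 gap 58.3 [-0.013 -0.051 -0.036 -0.059]
```

Call:
carry_out(commands=[[[-1, 0.0002, 0, 0, 0.009, 0, 0], [-1, 0.0002, 0, 0, 0.018, 0, 0], [-1, 0.0002, 0, 0, 0.018, 0, 0]]])

```text
t: 23.87
tcp_pos: [472.7, 108.0, 48.5]
orientation: [-170.9, 90.0, -153.3]
contact_force: [-1.4, 0.1, -0.4]
finger_gap: 58.5
```

```bash
python3 w.py
```

```text
t 24.02 psi 107.60 z 48.51 Fz -0.29 Tz -0.041 gap 58.3 [-0.032 -0.023 -0.102 -0.009]
```

Call:
carry_out(commands=[[[-1, 0.0001, 0, 0, 0.009, 0, 0], [-1, 0.0001, 0, 0, 0.018, 0, 0], [-1, 0.0001, 0, 0, 0.018, 0, 0]]])

```text
t: 24.27
tcp_pos: [472.8, 108.0, 48.4]
orientation: [-132.7, 90.0, -118.4]
contact_force: [-0.0, -0.9, -0.2]
finger_gap: 57.9
```

```bash
python3 w.py
```

```text
t 24.42 psi 104.36 z 48.43 Fz -0.27 Tz -0.043 gap 58.2 [ 0.002 -0.083 -0.059 -0.031]
```

Call:
carry_out(commands=[[[-1, 0, 0, 0, 0.009, 0, 0], [-1, 0, 0, 0, 0.018, 0, 0], [-1, 0, 0, 0, 0.018, 0, 0]]])

```text
t: 24.67
tcp_pos: [472.9, 108.0, 48.4]
orientation: [-119.6, 90.0, -108.5]
contact_force: [-0.7, -1.7, -0.8]
finger_gap: 58.0
```

```bash
python3 w.py
```

```text
t 24.82 psi 101.12 z 48.41 Fz -1.10 Tz 0.024 gap 58.1 [ 0.043 -0.001  0.062 -0.008]
```

Call:
carry_out(commands=[[[-1, 0, 0, 0, 0.004, 0, 0], [-1, 0, 0, 0, 0.008, 0, 0], [-1, 0, 0, 0, 0.008, 0, 0]]])

```text
t: 25.07
tcp_pos: [472.9, 108.1, 48.4]
orientation: [-104.4, 90.0, -94.8]
contact_force: [0.2, -2.1, -2.1]
finger_gap: 57.8
```

```bash
python3 w.py
```

```text
t 25.22 psi 99.65 z 48.40 Fz -1.86 Tz 0.154 gap 57.9 [0.138 0.166 0.155 0.159]
```

Call:
carry_out(commands=[[[-1, 0, 0, 0, 0.003, 0, 0], [-1, 0, 0, 0, 0.0055, 0, 0], [-1, 0, 0, 0, 0.0055, 0, 0]]])

```text
t: 25.47
tcp_pos: [472.9, 108.1, 48.4]
orientation: [-109.3, 90.0, -100.6]
contact_force: [0.7, -1.1, -2.1]
finger_gap: 57.9
```

```bash
python3 w.py
```

```text
t 25.62 psi 98.65 z 48.39 Fz -2.03 Tz 0.208 gap 57.9 [0.222 0.236 0.193 0.18 ]
```

Bite came near psi 101°, a 53° turn. Since then torque has risen steadily at about 0.05 Nm per degree, which puts the clamp at roughly 7–10 N. I'll turn one more degree, then let go.

Call:
carry_out(commands=[[[-1, 0, 0, 0, 0.003, 0, 0], [-1, 0, 0, 0, 0.0055, 0, 0], [-1, 0, 0, 0, 0.0055, 0, 0]]])

```text
t: 25.87
tcp_pos: [472.9, 108.1, 48.4]
orientation: [-78.2, 90.0, -70.6]
contact_force: [0.4, -1.7, -3.7]
finger_gap: 57.8
```

```bash
python3 w.py
```

```text
t 26.02 psi 97.65 z 48.39 Fz -3.62 Tz 0.238 gap 58.0 [0.264 0.288 0.225 0.174]
```

Call:
carry_out(commands=[[[-1, 0, 0, 0, 0.003, 0, 0], [-1, 0, 0, 0, 0.0055, 0, 0], [-1, 0, 0, 0, 0.0055, 0, 0]]])

```text
t: 26.27
tcp_pos: [472.9, 108.1, 48.4]
orientation: [-124.8, 90.0, -118.1]
contact_force: [0.6, -2.2, -3.7]
finger_gap: 58.1
```

```bash
python3 w.py
```

```text
t 26.42 psi 96.66 z 48.40 Fz -4.13 Tz 0.243 gap 57.9 [0.283 0.172 0.274 0.244]
```

Call:
carry_out(commands=[[[-1, 0, 0, 0, 0.003, 0, 0], [-1, 0, 0, 0, 0.006, 0, 0], [-1, 0, 0, 0, 0.006, 0, 0]]])

```text
t: 26.67
tcp_pos: [472.9, 108.1, 48.4]
orientation: [164.8, 90.0, 170.3]
contact_force: [1.7, -2.1, -5.2]
finger_gap: 58.1
```

```bash
python3 w.py
```

```text
t 26.82 psi 95.58 z 48.39 Fz -4.99 Tz 0.242 gap 57.6 [0.252 0.26  0.249 0.208]
```

Call:
carry_out(commands=[[[1, 0, 0, 0, 0, 0, 0], [1, 0, 0, 0, 0, 0, 0], [1, 0, 0, 0, 0, 0, 0], [1, 0, 0, 0, 0, 0, 0]]])

```text
t: 27.15
tcp_pos: [473.4, 108.4, 49.0]
orientation: [30.7, 89.9, 36.3]
contact_force: [1.0, -0.1, 0.3]
finger_gap: 85.1
```

```bash
python3 w.py; python3 - <<'E'
from h import *
r=read_camera("scene"); s=state(); print(s["tcp_pos"].round(2))
cv2.imwrite("pics/h.png",cv2.resize(r["image"][205:275,215:305],None,fx=8,fy=8,interpolation=2))
E
```

```text
t 27.30 psi 95.59 z 48.81 Fz 0.15 Tz -0.003 gap 85.3 [-0.028 -0.005  0.007  0.013]
[473.14 108.24  48.71]
```

View pics/h.png

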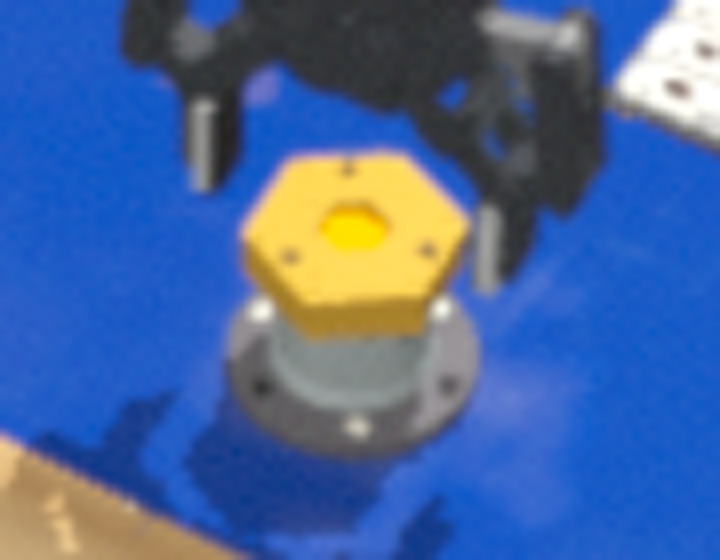

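The ring is level on the neck with the filter showing through the hole. Its dots are at crop (348,169), (290,257) and (428,250). I check whether the ring turned with the hand.

```bash
python3 - <<'E'
from h import *
r=read_camera("scene"); g=r["image"][:,:,2].astype(float)
Q=[]
for p in ((348,169),(290,257),(428,250)):
    x,y=215+(p[0]-4)/8,205+(p[1]-4)/8; X,Y=int(round(x)),int(round(y)); W=-g[Y-1:Y+2,X-1:X+2]; W=np.clip(W-np.percentile(W,40),0,None); v,u=np.mgrid[Y-1:Y+2,X-1:X+2]
    Q.append(plane(r,(W*u).sum()/W.sum(),(W*v).sum()/W.sum(),62.3)[:2])
Q=np.array(Q); c=Q.mean(0); q=Q-c; print("centre",c.round(1),"r",np.hypot(*q.T).round(1),"ang120",(np.degrees(np.arctan2(q[:,1],q[:,0]))%120).round(1))
P=cloud(r,247,226,272,242); m=blob(r,(15,90,60),(30,255,255),(247,226,272,242))[226:242,247:272]>0; q=P[m]; q=q[abs(q[:,2]-62)<5]
A=np.c_[q[:,:2]-q[:,:2].mean(0),np.ones(len(q))]; print("top plane",len(q),np.linalg.lstsq(A,q[:,2],rcond=None)[0].round(3))
E
```

```text
centre [474.  107.8] r [24.3 24.1 24.2] ang120 [36.4 36.4 36.1]
top plane 355 [-1.0000e-03 -1.0000e-03  6.1657e+01]
```

Call:
carry_out(commands=[[[1, -0.01, 0, 0, 0, 0, 0], [1, -0.025, 0, 0, 0, 0, 0], [1, -0.04, 0, 0, 0, 0, 0], [1, -0.055, 0, 0, 0, 0, 0], [1, -0.06, 0, 0, 0, 0, 0]]])

```text
t: 27.82
tcp_pos: [474.8, 108.3, 111.3]
orientation: [0.7, 89.7, 6.3]
contact_force: [0.6, -0.7, 0.4]
finger_gap: 85.3
```

```bash
python3 w.py; python3 - <<'E'
from h import *
r=read_camera("scene"); P=cloud(r,247,226,272,242); m=blob(r,(15,90,60),(30,255,255),(247,226,272,242))[226:242,247:272]>0; q=P[m]; q=q[abs(q[:,2]-62)<5]
A=np.c_[q[:,:2]-q[:,:2].mean(0),np.ones(len(q))]; print("top plane",len(q),np.linalg.lstsq(A,q[:,2],rcond=None)[0].round(3))
print(sign_off())
E
```

```text
t 27.97 psi 95.59 z 109.04 Fz 0.07 Tz -0.009 gap 85.3 [-0.042  0.032 -0.009 -0.016]
top plane 349 [-4.0000e-03  5.0000e-03  6.1713e+01]
the job is handed in; nothing more can be done
None
```

The filter is seated in the cell, the ring is screwed down over it, and the job was handed in at about 28 s. The clamp force on the filter is not measured, only inferred.

- **Filter:** I dropped it into the bore and pressed it lightly, at about 8 N. Contact came with its top 4.5 mm above the mouth, inside the seated range of 2.7 to 5.3 mm.
- **Ring placement:** With its dots over the white dots it sank fully, and touched the filter at the expected height.
- **Screwing:** I turned it clockwise about 58°. It began to bite at about 53°, and torque then rose to about 0.24 Nm.
- **Last checks:** After I let go, the ring was level (slope below 0.01) and, after correcting for camera bias, within about 1 mm of the axis. It had kept the hand's angle to within 1°, so it did not slip or unwind. No force was left on the hand.

**Open points:**
- **Clamp force:** I put it above 5 N. Torque stopped rising over the last 2°, and my two ways of reading it disagreed: one gave roughly 7 to 12 N, a rough friction estimate up to about 20 N.
- **Filter tilt:** Depth readings on the filter alone were too noisy to prove it lies flat. The contact height and the level ring support it.
- **Bystanders:** I did not re-measure their positions at the end. I felt no collision with any of them.

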